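# Clamp a circuit board with a tommy bar

### The arm

A 6-joint arm with a two-finger parallel gripper is mounted at the origin on the work surface. World frame = base frame: x ahead of the robot, y to its left, z up, the work surface at z = 0. Lengths are in m, angles in rad, forces in N, time in s.
With the tool pointing down it reaches from about 0.25 to 0.775 m from the base axis. Payload 4 kg.
Tool frame: the origin (TCP) lies midway between the tips of the shut fingers; the grasp point (between the pads) lies 19 mm behind it; x points along the fingers, y is the direction in which the jaws open and shut, and the axes are right-handed (so a half turn about x gives the same grasp; the last joint's range is limited). The gripper opens to 94 mm and grips with 3 to 60 N. Pads are 16 mm wide; open, the fingers measure 119 mm over their backs; the gripper's body (75 mm by 177 mm) begins 78 mm behind the grasp point.
Start: joints at [-1.315, 0.087, 1.371, -0, 1.684, -0.103], TCP at [0.193, -0.515, 0.206] pointing down, gripper open.
Joint ranges: [-3.1, 3.1], [-0.76, 2.03], [0.27, 2.55], [-1.08, 4.22], [0.17, 2.65], [-2.57, 2.57]. Speed limits (rad/s): [2.79, 2.79, 3.14, 3.14, 3.14, 3.14].

### API

Orientations are given as a rotation vector (axis times angle).
In Python, from workcell import arm gives the robot as it stands. The module is installed in compiled form; this text tells all that it offers.
- The arm moves only by the tool jog_arm, never from a script. Its argument "deltas" is a list of rows, each a list of 3 entries, a list of its own where there are three numbers: the finger opening in mm, from 0 to 94, then the shift along the tool's x, y, z in mm, then the turn about the tool's x in rad. A call has 1 to 10 rows; each row is the pose to reach, as a shift and turn from the pose commanded when the call began, along the tool's axes at that moment; what a row does not reach only later rows make up. A row lasts 1/8 s, in which the tool goes at most 62.5 mm and 10.7 degrees, less where a joint would pass 70% of its speed; a pose out of reach is approached as far as the arm can. A call with a gripper value outside its range is refused whole. The fingers move at their own pace and stop on an object; the grip force is fixed at half the most. Time passes only in rows, so rows that repeat a pose let the fingers close. It gives the time, the measured TCP pose, the force and the opening at its end, in the units of the state.
- arm.read_state(): the state, without advancing time (a new reading comes with each control period).
- arm.grab_frame(name): name is "side" or "top"; returns a dict with "frame" (400x640x3 uint8, red, green, blue), "z_map" (400x640 float32, m along the optical axis (not along the pixel's ray), 0 where there is no reading), "camera_matrix" (3x3 intrinsics, pixels), "R" (3x3) and "t" (3): a world point X has camera coordinates R X + t. Camera axes: x right, y down, z forward; pixel columns grow to the right and rows downward; lengths in m; the calibration is good to about 2 mm. A picture is of the moment at which its call begins.
- arm.job_done(): hands the job in, once; it reports no verdict.
Trained networks look in a picture, given as the dict that the camera call returned (one of the last four; its "shot" number tells which), for a name from the list of things; names that differ only in an ending like _2 or _b are one class to them, and where a whole thing is asked for, a point or a joint stands for the part that bears it (a point fixed in the world has none). Each returns a list of dicts, best first, with "conf" (0 to 1); they miss things now and then, are a little off and sometimes report something else, mostly with a low value. They report only what shows in the picture. A call takes as long as a camera call. They do not tell look-alikes from the thing itself.
- arm.outline_of(picture, thing): "mask" (400x640 bool, what is visible of it) and "bbox" ([left, top, right, bottom] in pixels, round what is visible of it).
The state is a dict: "time": time; "q": joint angles; "joint_vel": joint speeds; "joint_torque": joint torques, N m; "position": TCP position; "tcp_rot": TCP orientation; "wrist_force": force on the tool from outside, world axes, zero at the start; "wrist_torque": the same for the moment, N m; "grip_width": finger opening in m.
Only numpy, scipy, OpenCV 4.12 (cv2) and the standard library are available. Lean on these libraries where they do the work, as an engineer would, in place of code of your own. Each camera call takes 0.05 s, during which the arm holds its last target.

### The job

Clamp the circuit board in the small bench press: pick up the key with the slim bar, slide its bar right through the ring of the press's screw eye and swing it clockwise (seen from above) until the foot holds the board firmly, but gently enough not to crack it. Turn the eye only with the bar and without forcing it, then draw the bar out, leaving the board clamped, and lay the key flat on the bench clear of the press; leave everything else where it is.

Things in the scene. Friction and masses are not known exactly. Their poses are not given: they have to be found in the camera images.
- key: Loose key with the SLIM bar, 0.14 kg, on the bench left or right of the press. Black flat-sided handle 70 (x) x 18 (y) x 30 (z) mm; origin at the centre of its underside, z up. A round steel bar, 8 mm in diameter, sticks out along +x, axis 15 mm above the underside, 90 mm free (a 15 mm collar on the first 4 mm).
- key_tip (a point): The free end of the slim bar, on its axis, 125 mm ahead of the key's origin; the last 6 mm taper to 4 mm in diameter.
- stout_key: A second key, on the other side of the press: same handle, but a stout 14 mm bar that does not fit the eye. A bystander.
- press: Fixed bench press. Origin under the centre of its base plate (130 in x, 160 in y, 12 mm thick). Posts at y = +/-68 mm carry a bridge along y, 26 mm wide, its top 67 mm above the bench. The screw eye stands on the bridge's middle, above the origin.
- packing: Fixed plywood slab 120 x 76 x 16 mm under the board, let into the press's base; its height differs from job to job. Origin at the centre of its underside.
- eye: Screw eye: steel ring (22 mm outside) on an upright shank, turning clockwise seen from above, at most 2.2 rad, about the vertical through its origin, the ring's centre, 115 mm above the bench at all times. Its hole runs level along the eye's x axis, 24 mm long, 12 mm across; it can be entered from either end. The slim bar leans about 0.2 rad in it before it drives the eye.
- foot: Round steel foot, 20 mm across, under the bridge; origin at the centre of its underside. Turning the eye lowers it 5 mm per rad, from 2 to 6 mm above the board. The eye resists with 0.08 N m of friction, which also holds it where it is left, plus 0.005 N m per newton on the board. Once it bites, that climbs steeply: about 20 N after 0.1 rad more. Firm is over 6 N; 60 N cracks the board.
- board: The circuit board, 110 mm (x) x 70 mm (y) x 5 mm, loose on the packing under the foot; origin at the centre of its underside.
- solder_reel: Grey reel 60 mm in diameter, 44 mm high, standing on the bench, a bystander; origin at the centre of its underside.
- driver: Screwdriver, about 200 mm long, lying on the bench to the right of the keys, a bystander; origin below its middle, handle to its -x.
Things that resemble listed ones, but are neither listed nor needed, are in the scene too. Leave any turquoise look-alike of the key alone. What is shaped like the board but green is not meant.

How it is judged:
By the outcome, as a careful person would: the job done as asked, in the order asked, and still so for the second after the job is handed in, with the robot touching nothing.
It also fails if it takes over 72 s, if anything falls off the work surface, if the arm or the gripper's body presses on something with over 40 N, if the wrist force passes 120 N, or if a joint passes its speed limit or range.

## Working session

There is one attempt and no reset: what is moved stays moved. The work goes in short steps, Python scripts to look and compute and a tool call to move; the robot and the scene stay as the last step left them, time stands still between calls to the robot, and variables do not carry over. Pictures are saved under pics/ and viewed, and the job is handed in when it is done.

Besides the shell and the picture viewer there is one more tool, called after ">>>" as name(argument=value, ...), one argument or row to a line, values as JSON. jog_arm: Moves the arm, as the interface text tells. Its arguments: {"type":"object","properties":{"deltas":{"type":"array","items":{"type":"array"}}},"required":["deltas"]}

```bash
mkdir -p pics
cat > h.py <<'E'
import numpy as np, cv2
from workcell import arm
def grab(n,f):
    p=arm.grab_frame(n); cv2.imwrite('pics/'+f+'.png',cv2.cvtColor(p['frame'],cv2.COLOR_RGB2BGR)); return p
def cloud(p,mask=None):
    z=p['z_map']; K=p['camera_matrix']; v,u=np.nonzero((z>0) if mask is None else (mask&(z>0)))
    d=z[v,u]; X=np.stack([(u-K[0,2])/K[0,0]*d,(v-K[1,2])/K[1,1]*d,d],1)
    return (X-p['t'])@p['R'],u,v
def proj(p,X):
    c=p['R']@np.asarray(X)+p['t']; k=p['camera_matrix']@c; return k[:2]/k[2]
E
python3 - <<'E'
from h import *
s=arm.read_state(); print(s)
for n in('side','top'):
    p=grab(n,n+'0'); print(n,p['R'].round(3).tolist(),p['t'].round(3).tolist(),p['camera_matrix'].tolist(),p['shot'])
    for t in['key','stout_key','press','packing','eye','foot','board','solder_reel','driver']:
        for r in arm.outline_of(p,t):
            X,u,v=cloud(p,r['mask']); print(t,round(r['conf'],2),r['bbox'],X.mean(0).round(3) if len(X) else None, p['frame'][r['mask']].mean(0).round())
E
```

```text
{'time': 0.0, 'q': array([-1.31506846e+00,  8.79102676e-02,  1.37226717e+00, -4.45105302e-06,
        1.68360052e+00, -1.03131203e-01]), 'joint_vel': array([ 3.96968058e-04, -5.94652725e-04,  5.74619793e-04,  5.19485742e-05,
        4.93319248e-04,  4.66324313e-04]), 'joint_torque': array([-1.50143176e-03, -3.40184748e+01, -3.02426648e+01,  7.16122147e-02,
        3.30585474e-02, -1.58586918e-04]), 'position': array([ 0.192999  , -0.51442689,  0.20432209]), 'tcp_rot': array([ 2.02661418,  0.369863  , -2.02696638]), 'wrist_force': array([ 0.72720818, -0.26571379,  0.36455974]), 'wrist_torque': array([ 0.04195532, -0.0024654 ,  0.0010815 ]), 'grip_width': 0.09407246033983521}
side [[-0.83, -0.557, -0.001], [-0.397, 0.592, -0.701], [0.391, -0.582, -0.713]] [0.33, 0.27, 1.031] [[475.9981530988974, 0.0, 330.60519605636046], [0.0, 475.9981530988974, 202.50047481088512], [0.0, 0.0, 1.0]] 1
key 0.62 [196.6, 263.2, 250.3, 299.1] [0.523 0.23  0.019] [98. 95. 95.]
stout_key 0.93 [308.9, 153.1, 354.6, 180.9] [ 0.538 -0.24   0.017] [111. 103. 101.]
press 0.58 [239.0, 176.4, 315.4, 242.9] [ 0.569 
[... 1031 characters left out ...]
t_key 0.75 [397.1, 115.3, 407.3, 182.2] [ 0.55  -0.246  0.023] [63. 62. 59.]
press 0.89 [278.5, 113.2, 348.4, 173.4] [ 0.576 -0.028  0.037] [95. 94. 91.]
packing 0.62 [205.0, 120.8, 216.0, 187.5] [0.542 0.224 0.019] [53. 52. 51.]
packing 0.49 [295.3, 159.8, 320.9, 167.8] [ 0.527 -0.006  0.022] [122. 110.  79.]
board 0.77 [297.1, 117.7, 330.3, 164.2] [ 0.567 -0.028  0.03 ] [35. 39. 41.]
board 0.55 [221.4, 184.0, 269.8, 236.2] [0.416 0.14  0.004] [ 57. 119.  66.]
board 0.55 [162.7, 222.9, 192.8, 247.7] [0.351 0.29  0.034] [93. 92. 88.]
solder_reel 0.82 [162.2, 223.3, 195.9, 247.6] [0.352 0.29  0.035] [94. 93. 89.]
driver 0.79 [452.1, 173.0, 466.0, 245.4] [ 0.361 -0.37   0.021] [136.  36.  33.]
```

View pics/side0.png

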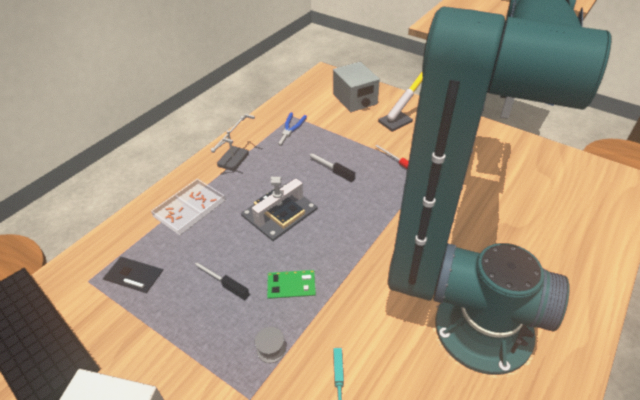

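View pics/top0.png

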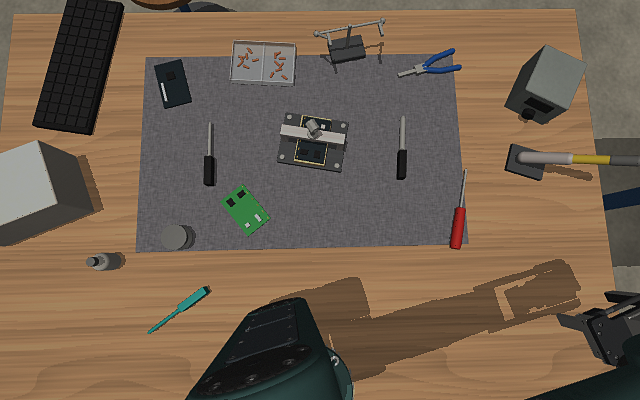

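Run:
```python
from h import *
a=cv2.imread('pics/top0.png'); b=cv2.imread('pics/side0.png')
l=cv2.resize(a[110:195,190:230],None,fx=6,fy=6,interpolation=2); r=cv2.resize(a[110:195,380:420],None,fx=6,fy=6,interpolation=2)
cv2.imwrite('pics/keys.png',np.hstack([l,r]))
cv2.imwrite('pics/press.png',np.hstack([cv2.resize(a[105:180,270:355],None,fx=4.5,fy=4.5,interpolation=2)[:337],cv2.resize(b[168:243,235:320],None,fx=4.5,fy=4.5,interpolation=2)[:337]]))
```

```text
(no output)
```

View pics/keys.png

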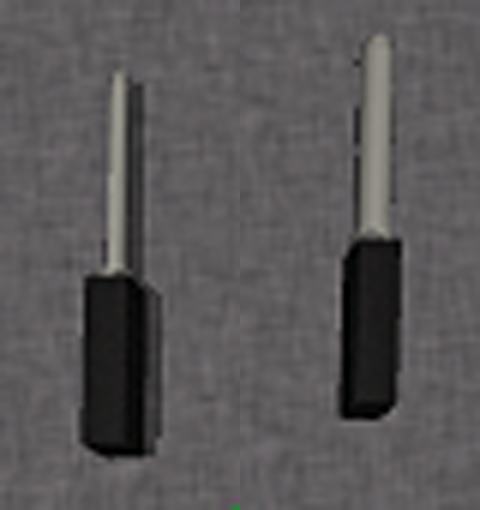

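View pics/press.png

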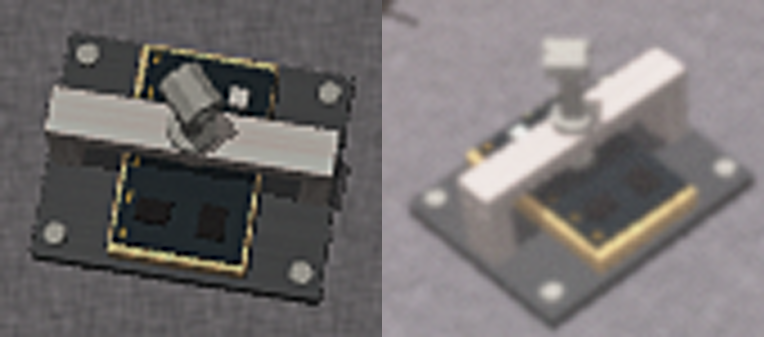

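Run:
```python
from h import *
from scipy.spatial.transform import Rotation as Ro
s=arm.read_state(); print(Ro.from_rotvec(s['tcp_rot']).as_matrix().round(3))
P={}
for n in('top','side'):
    for i in range(3):
        p=arm.grab_frame(n); X,u,v=cloud(p); P.setdefault(n,[]).append(X)
        np.savez(f'{n}{i}.npz',**{k:p[k] for k in p})
    print(n,[len(x) for x in P[n]])
    z=[np.load(f'{n}{i}.npz')['z_map'] for i in range(3)]
    print('noise',np.std(np.stack(z),0)[100:250,200:420].mean())
    X=np.concatenate(P[n])
    def box(c,r,z0,z1): return X[(abs(X[:,0]-c[0])<r)&(abs(X[:,1]-c[1])<r)&(X[:,2]>z0)&(X[:,2]<z1)]
    e=box((.575,-.025),.03,.095,.15); print('eye',len(e),e.mean(0).round(4),e.min(0).round(4),e.max(0).round(4))
    b=box((.575,-.025),.1,.055,.08); print('bridge',len(b),b.mean(0).round(4), np.percentile(b[:,2],[5,50,95]).round(4))
    m=box((.4,0),.3,-.02,.02); print('bench z',np.median(m[:,2]).round(4))
    for nm,c in(('L',(.56,.224)),('R',(.57,-.246))):
        k=box(c,.1,.006,.05); print(nm,len(k),k.min(0).round(4),k.max(0).round(4))
```

```text
[[ 0.     0.351 -0.936]
 [-0.    -0.936 -0.351]
 [-1.     0.     0.   ]]
top [254963, 254941, 255012]
noise 0.00627107
eye 411 [ 0.5802 -0.0279  0.1208] [ 0.5667 -0.0431  0.1032] [ 0.5973 -0.0124  0.1281]
bridge 2194 [ 0.5802 -0.0278  0.0658] [0.0594 0.0658 0.0718]
bench z -0.0005
L 1272 [0.4605 0.1366 0.0061] [0.6355 0.2342 0.0344]
R 1385 [ 0.4821 -0.2656  0.0063] [ 0.642  -0.2328  0.0329]
side [254994, 254965, 254996]
noise 0.009957546
eye 295 [ 0.5761 -0.0211  0.1163] [ 0.5632 -0.0348  0.0952] [ 0.5908 -0.0097  0.1268]
bridge 1631 [ 0.5774 -0.0198  0.0643] [0.0568 0.0645 0.0715]
bench z -0.0011
L 1328 [0.4601 0.1405 0.006 ] [0.6338 0.2386 0.0329]
R 1034 [ 0.4783 -0.336   0.0061] [ 0.6405 -0.2269  0.0344]
```

```bash
cat > fit.py <<'E'
from h import *
from scipy.optimize import least_squares
def boxsdf(X,c,half,yaw):
    d=X-np.asarray(c); cs,sn=np.cos(yaw),np.sin(yaw)
    l=np.stack([cs*d[:,0]+sn*d[:,1],-sn*d[:,0]+cs*d[:,1],d[:,2]],1)
    q=abs(l)-half
    return np.linalg.norm(np.maximum(q,0),axis=1)+np.minimum(q.max(1),0)
def cylsdf(X,c,yaw,r=.011,h=.012):
    d=X-np.asarray(c); cs,sn=np.cos(yaw),np.sin(yaw)
    a=abs(cs*d[:,0]+sn*d[:,1])-h; b=np.hypot(-sn*d[:,0]+cs*d[:,1],d[:,2])-r
    q=np.stack([a,b],1); return np.linalg.norm(np.maximum(q,0),axis=1)+np.minimum(q.max(1),0)
def fit(f,x0,**k):
    r=least_squares(f,x0,loss='soft_l1',f_scale=.0015,x_scale=[.005]*(len(x0)-1)+[.1],**k); return r.x, np.sqrt(np.mean(r.fun**2))
def sel(X,c,r,z0,z1): return X[(abs(X[:,0]-c[0])<r)&(abs(X[:,1]-c[1])<r)&(X[:,2]>z0)&(X[:,2]<z1)]
E
python3 - <<'E'
from fit import *
for n in('top','side'):
    X=np.concatenate([cloud(np.load(f'{n}{i}.npz'))[0] for i in range(3)])
    e=sel(X,(.577,-.024),.03,.105,.15)
    for th in(.3,.6,1.,-.5):
        x,rm=fit(lambda p:cylsdf(e,p[:3],p[3]),[.577,-.024,.115,th]); print(n,'eye',x.round(4),rm.round(5))
    b=sel(X,(.577,-.024),.095,.060,.075); b=b[np.hypot(b[:,0]-x[0],b[:,1]-x[1])>.02]
    x,rm=fit(lambda p:boxsdf(b,[p[0],p[1],p[2]-.01],[.013,.08,.01],p[3]),[.577,-.024,.067,-.1]); print('bridge',x.round(4),rm.round(5),'ylen', )
    c,s=np.cos(x[3]),np.sin(x[3]); l=-s*(b[:,0]-x[0])+c*(b[:,1]-x[1]); print(np.percentile(l,[0,1,99,100]).round(4))
    k=sel(X,(.505,.226),.055,.008,.045)
    k=k[k[:,0]<.545]
    x,rm=fit(lambda p:boxsdf(k,[p[0],p[1],p[2]-.015],[.035,.009,.015],p[3]),[.505,.226,.030,0]); print('keyL handle',x.round(4),rm.round(5))
    bar=sel(X,(.59,.226),.055,.008,.03); bar=bar[bar[:,0]>.552]; bar=bar[abs(bar[:,1]-.226)<.02]
    print('bar',len(bar),np.polyfit(bar[:,0],bar[:,1],1).round(4),bar[:,0].max(),bar.mean(0).round(4))
E
```

```text
top eye [ 0.583  -0.0276  0.1145  0.5709] 0.00105
top eye [ 0.583  -0.0276  0.1145  0.5709] 0.00105
top eye [ 0.583  -0.0276  0.1145  0.5709] 0.00105
top eye [ 0.5825 -0.0297  0.1152 -1.0255] 0.002
bridge [ 0.5836 -0.0231  0.066  -0.1852] 0.00132 ylen
[-0.0809 -0.0795  0.0696  0.071 ]
keyL handle [ 0.5124  0.2255  0.0289 -0.0028] 0.00118
bar 338 [0.0012 0.2242] 0.6354748808414247 [0.5954 0.2249 0.017 ]
side eye [ 0.5799 -0.0259  0.1133  0.5727] 0.00156
side eye [ 0.5798 -0.026   0.1133  0.5687] 0.00156
side eye [ 0.5799 -0.0259  0.1133  0.5727] 0.00156
side eye [ 0.5805 -0.0277  0.1142 -0.985 ] 0.00199
bridge [ 0.5793 -0.0301  0.065  -0.1833] 0.00158 ylen
[-0.0722 -0.0693  0.0803  0.0814]
keyL handle [0.5091 0.2272 0.0282 0.0073] 0.0013
bar 301 [0.0024 0.2273] 0.6338105481384332 [0.5915 0.2287 0.016 ]
```

>>> jog_arm(
  deltas=[
    [50,[0,-35,-33],-0.17],
    [50,[0,-70,-67],-0.34],
    [50,[0,-105,-100],-0.51],
    [50,[0,-140,-134],-0.68],
    [50,[0,-175,-167],-0.85],
    [50,[0,-210,-201],-1.02],
    [50,[0,-245,-234],-1.19],
    [50,[0,-280,-268],-1.36],
    [50,[0,-315,-301],-1.53],
    [50,[0,-350,-335],-1.7],
  ],
)

```text
time: 2.55
position: [0.3843, -0.0682, 0.2058]
tcp_rot: [0.838, 1.402, -0.838]
wrist_force: [0.4, -0.1, -0.4]
grip_width: 0.0498
```

```bash
cat >> h.py <<'E'
from scipy.spatial.transform import Rotation as Ro
def rel(x,y,z,yawy,s=None):
    s=s or arm.read_state(); R=Ro.from_rotvec(s['tcp_rot']).as_matrix(); d=R.T@(np.array([x,y,z])-s['position'])
    y0=np.arctan2(R[1,1],R[0,1]); print('t',round(s['time'],3),'pos',s['position'].round(4),'yawY',round(y0,4),'tilt',R[:,0].round(4),'q',s['q'].round(2),'grip',round(s['grip_width'],4))
    print('F',s['wrist_force'].round(2),'T',s['wrist_torque'].round(3))
    print('shift mm',(d*1000).round(1),'turn',round((y0-yawy+np.pi)%(2*np.pi)-np.pi,4))
E
python3 - <<'E'
from h import *
rel(.511,.2263,.206,np.pi/2)
E
```

```text
t 2.55 pos [ 0.3843 -0.0682  0.2058] yawY 0.4935 tilt [ 1.2e-03 -5.0e-04 -1.0e+00] q [-0.32 -0.28  1.71 -0.    1.71 -0.81] grip 0.0498
F [ 0.41 -0.09 -0.4 ] T [-0.049 -0.124  0.019]
shift mm [-2.000e-01  2.510e+02 -1.993e+02] turn -1.0773
```

>>> jog_arm(
  deltas=[
    [50,[0,36,-28],-0.16],
    [50,[0,72,-57],-0.32],
    [50,[0,108,-85],-0.48],
    [50,[0,144,-114],-0.64],
    [50,[0,180,-142],-0.8],
    [50,[0,216,-171],-0.96],
    [50,[0,252,-199],-1.083],
    [50,[60,252,-199],-1.083],
    [50,[100,252,-199],-1.083],
    [50,[130,252,-199],-1.083],
  ],
)

```text
time: 3.8
position: [0.5122, 0.2242, 0.073]
tcp_rot: [-0.001, 1.573, -0.0]
wrist_force: [0.1, -0.1, -0.7]
grip_width: 0.0503
```

Run:
```python
from h import *
rel(.511,.2263,.004,np.pi/2)
grab('top','top1');grab('side','side1')
a=cv2.imread('pics/top1.png')[90:230,130:280];b=cv2.imread('pics/side1.png')[180:330,150:300]
cv2.imwrite('pics/c1.png',np.hstack([cv2.resize(a,(400,400)),cv2.resize(b,(400,400))]))
```

```text
t 3.8 pos [0.5122 0.2242 0.073 ] yawY 1.5715 tilt [-2.6e-03 -9.0e-04 -1.0e+00] q [ 0.31  0.17  1.54 -0.    1.43 -1.26] grip 0.0503
F [ 0.06 -0.14 -0.67] T [ 0.014 -0.17   0.001]
shift mm [69.   2.2 -1. ] turn 0.0007
```

View pics/c1.png

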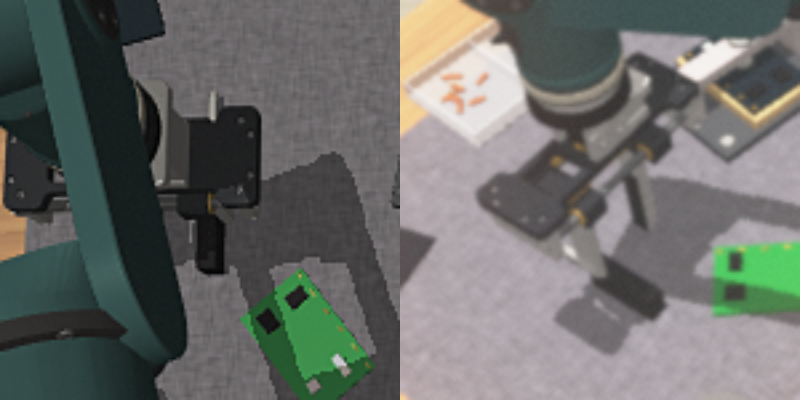

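>>> jog_arm(
  deltas=[
    [50,[30,2,-1],0],
    [50,[55,2,-1],0],
    [50,[66,2,-1],0],
    [50,[66,2,-1],0],
  ],
)

```text
time: 4.4
position: [0.5124, 0.2263, 0.0099]
tcp_rot: [-0.0, 1.571, 0.0]
wrist_force: [-0.7, 1.4, 0.2]
grip_width: 0.0501
```

Run:
```python
from h import *
rel(.511,.2263,.004,np.pi/2)
grab('top','top2');grab('side','side2')
a=cv2.imread('pics/top2.png')[90:230,130:280];b=cv2.imread('pics/side2.png')[180:330,150:300]
cv2.imwrite('pics/c2.png',np.hstack([cv2.resize(a,(400,400)),cv2.resize(b,(400,400))]))
```

```text
t 4.4 pos [0.5124 0.2263 0.0099] yawY 1.5709 tilt [ 2.e-04 -1.e-04 -1.e+00] q [ 0.31  0.23  1.61 -0.    1.3  -1.26] grip 0.0501
F [-0.74  1.38  0.2 ] T [ 0.054 -0.121 -0.003]
shift mm [ 5.9  0.  -1.4] turn 0.0001
```

View pics/c2.png

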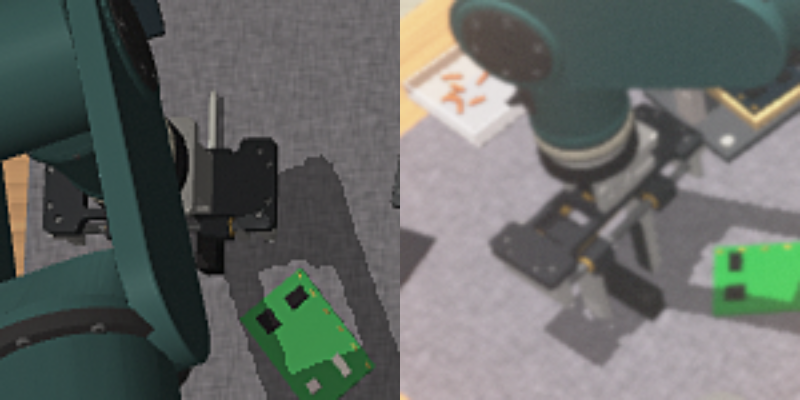

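>>> jog_arm(
  deltas=[
    [50,[5.5,0,-1],0],
    [50,[5.5,0,-1],0],
    [0,[5.5,0,-1],0],
    [0,[5.5,0,-1],0],
    [0,[5.5,0,-1],0],
    [0,[5.5,0,-1],0],
    [0,[5.5,0,-1],0],
    [0,[5.5,0,-1],0],
  ],
)

```text
time: 5.5
position: [0.5112, 0.2263, 0.004]
tcp_rot: [-0.0, 1.571, 0.0]
wrist_force: [-0.7, -0.4, 0.2]
grip_width: 0.0177
```

Run:
```python
from h import *
rel(.511,.2263,.24,np.pi/2)
```

```text
t 5.5 pos [0.5112 0.2263 0.004 ] yawY 1.571 tilt [ 2.e-04 -1.e-04 -1.e+00] q [ 0.32  0.23  1.62 -0.    1.29 -1.26] grip 0.0177
F [-0.73 -0.39  0.21] T [ 0.067 -0.147 -0.065]
shift mm [-2.36e+02  0.00e+00 -2.00e-01] turn 0.0002
```

>>> jog_arm(
  deltas=[
    [0,[-30,0,0],0],
    [0,[-80,0,0],0],
    [0,[-130,0,0],0],
    [0,[-166,-30,-5],0],
    [0,[-166,-80,-15],-0.06],
    [0,[-166,-130,-25],-0.16],
    [0,[-166,-180,-35],-0.26],
    [0,[-166,-230,-45],-0.36],
    [0,[-166,-280,-56],-0.46],
    [0,[-166,-315,-64],-0.55],
  ],
)

```text
time: 6.75
position: [0.4462, -0.0905, 0.1695]
tcp_rot: [-0.432, 1.528, 0.432]
wrist_force: [0.8, -0.1, -2.2]
grip_width: 0.0179
```

>>> jog_arm(
  deltas=[
    [0,[0,0,0],0],
    [0,[0,0,0],0],
  ],
)

```text
time: 7.0
position: [0.4472, -0.0882, 0.1697]
tcp_rot: [-0.43, 1.528, 0.431]
wrist_force: [0.4, -0.0, -0.8]
grip_width: 0.0176
```

Run:
```python
from h import *
rel(.441,-.117,.104,np.pi/2+.571)
grab('top','top3');grab('side','side3')
a=cv2.imread('pics/top3.png')[80:230,230:430];b=cv2.imread('pics/side3.png')[100:260,200:400]
cv2.imwrite('pics/c3.png',np.hstack([cv2.resize(a,(400,300)),cv2.resize(b,(400,300))]))
```

```text
t 7.0 pos [ 0.4472 -0.0882  0.1697] yawY 2.1203 tilt [-4.e-04  9.e-04 -1.e+00] q [-0.32 -0.11  1.64  0.    1.62 -2.44] grip 0.0176
F [ 0.36 -0.03 -0.85] T [ 0.112 -0.15  -0.022]
shift mm [ 65.6 -21.4 -20.3] turn -0.0215
```

View pics/c3.png

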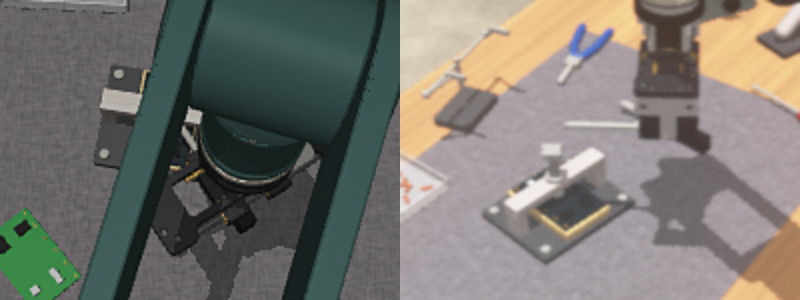

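>>> jog_arm(
  deltas=[
    [0,[0,-11,-9],-0.02],
    [0,[0,-21.5,-9],-0.02],
    [0,[25,-21.5,-9],-0.02],
    [0,[50,-21.5,-9],-0.02],
    [0,[65,-21.5,-9],-0.02],
    [0,[65,-21.5,-9],-0.02],
    [0,[65,-21.5,-9],-0.02],
  ],
)

```text
time: 7.98
position: [0.4516, -0.1119, 0.106]
tcp_rot: [-0.448, 1.523, 0.446]
wrist_force: [0.2, -0.0, -0.6]
grip_width: 0.0179
```

```bash
cat > meas.py <<'E'
from fit import *
def meas(n=4,tag=None,off=0.011):
    s=arm.read_state(); R=Ro.from_rotvec(s['tcp_rot']).as_matrix(); f=R[:,2]; yaw=np.arctan2(f[1],f[0])
    O=s['position']+np.array([0,0,off]); 
    Xs=[]
    for i in range(n):
        p=grab('side',tag if tag else 'tmp'); X,u,v=cloud(p); Xs.append(X)
    X=np.concatenate(Xs)
    # bar points near predicted axis
    d=X-O; a=d@f; r=np.linalg.norm(d-np.outer(a,f),axis=1)
    b=X[(a>.045)&(a<.132)&(r<.014)]
    def res(q):
        # cylinder r=4 with lateral, vertical offsets, length offset, pitch, yaw
        return cyl(b,O,yaw,q)
    def cyl(b,O,yaw,q):
        y=yaw+q[4]; ff=np.array([np.cos(y)*np.cos(q[3]),np.sin(y)*np.cos(q[3]),np.sin(q[3])]); l=np.array([-np.sin(yaw),np.cos(yaw),0])
        c=O+.085*f+q[0]*l+q[1]*np.array([0,0,1]); dd=b-c; a=dd@ff; rr=np.linalg.norm(dd-np.outer(a,ff),axis=1)-.004
        aa=a-.04-q[2]
        return np.where(aa>0,np.hypot(aa,np.maximum(rr,0)),rr)
    rr=least_squares(res,[0,0,0,0,0],loss='soft_l1',f_scale=.0015,x_scale=[.003,.003,.003,.03,.03])
    print('bar n',len(b),'lat,vert,len mm',(rr.x[:3]*1e3).round(2),'pitch,yaw',rr.x[3:].round(4),'rms',np.sqrt(np.mean(rr.fun**2)).round(5))
    tipw=O+.125*f; e=sel(X,(.580,-.026),.03,.105,.15)
    dd=e-O; aa=dd@f; r2=np.linalg.norm(dd-np.outer(aa,f),axis=1); e=e[(r2>.0)&(aa>.128)] if (np.array([.58,-.026])-tipw[:2])@f[:2]>.01 else e
    x,rm=fit(lambda p:cylsdf(e,p[:3],p[3]),[.58,-.026,.115,.57]); print('eye side',x.round(4),rm.round(5),len(e))
    w=x[:3]-O; l=np.array([-f[1],f[0],0]); print('eye rel to robot bar: along',(w@f*1e3).round(1),'lat',(w@l*1e3).round(2),'vert',(w[2]*1e3).round(2),'yaw',(x[3]-yaw).round(4))
    print('corrected lat',((w@l-rr.x[0])*1e3).round(2),'vert',((w[2]-rr.x[1])*1e3).round(2),'along minus len',((w@f-rr.x[2])*1e3).round(1))
    return s,X
E
python3 - <<'E'
from meas import *
rel(.451,-.111,.104,np.pi/2+.571)
meas(5,'side4')
cv2.imwrite('pics/c4.png',cv2.resize(cv2.imread('pics/side4.png')[150:250,220:360],None,fx=5,fy=5,interpolation=2))
E
```

```text
t 7.975 pos [ 0.4516 -0.1119  0.106 ] yawY 2.1412 tilt [ 1.6e-03 -6.0e-04 -1.0e+00] q [-0.36 -0.06  1.72 -0.    1.48 -2.51] grip 0.0179
F [ 0.24 -0.01 -0.55] T [ 0.128 -0.125 -0.008]
shift mm [ 2.   1.1 -0. ] turn -0.0006
bar n 471 lat,vert,len mm [ 2.39 -1.05 -1.76] pitch,yaw [-0.0027 -0.0111] rms 0.00161
eye side [ 0.5798 -0.0259  0.1136  0.5687] 0.00163 428
eye rel to robot bar: along 154.4 lat 3.16 vert -3.41 yaw -0.0017
corrected lat 0.77 vert -2.36 along minus len 156.1
```

View pics/c4.png

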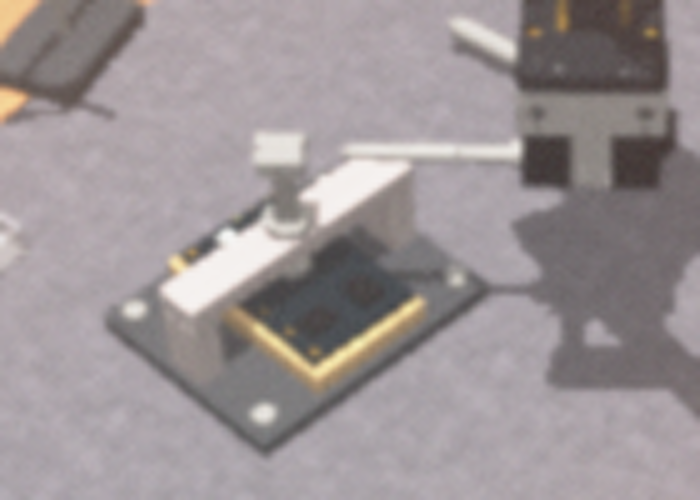

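>>> jog_arm(
  deltas=[
    [0,[2,1,0],0],
    [0,[2,1,4],0],
    [0,[2,1,8],0],
    [0,[2,1,8],0],
    [0,[2,1,8],0],
  ],
)

```text
time: 8.85
position: [0.457, -0.1066, 0.1029]
tcp_rot: [-0.447, 1.524, 0.447]
wrist_force: [-0.1, -0.1, -1.7]
grip_width: 0.0175
```

Run:
```python
from meas import *
rel(.451,-.111,.104,np.pi/2+.571)
meas(5,'side5')
cv2.imwrite('pics/c5.png',cv2.resize(cv2.imread('pics/side5.png')[160:220,250:350],None,fx=7,fy=7,interpolation=2))
```

```text
t 8.85 pos [ 0.457  -0.1066  0.1029] yawY 2.1412 tilt [-1.e-04 -1.e-04 -1.e+00] q [-0.35 -0.05  1.71 -0.    1.48 -2.49] grip 0.0175
F [-0.13 -0.13 -1.75] T [ 0.104 -0.085  0.016]
shift mm [-1.1 -0.5 -7.5] turn -0.0006
bar n 548 lat,vert,len mm [ 2.33 -1.28 -1.73] pitch,yaw [-0.0055 -0.0027] rms 0.00142
eye side [ 0.5799 -0.0258  0.1132  0.5679] 0.00177 428
eye rel to robot bar: along 147.1 lat 1.61 vert -0.74 yaw -0.0026
corrected lat -0.72 vert 0.54 along minus len 148.8
```

View pics/c5.png

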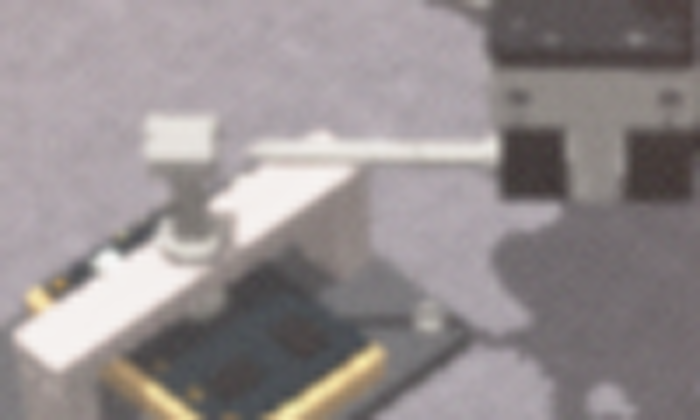

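>>> jog_arm(
  deltas=[
    [0,[-1,-0.6,0],0],
    [0,[-1,-0.6,4],0],
    [0,[-1,-0.6,8],0],
    [0,[-1,-0.6,12],0],
    [0,[-1,-0.6,12],0],
    [0,[-1,-0.6,12],0],
  ],
)

```text
time: 9.85
position: [0.4674, -0.1006, 0.1039]
tcp_rot: [-0.447, 1.524, 0.447]
wrist_force: [0.1, 0.5, -2.2]
grip_width: 0.0178
```

Run:
```python
from meas import *
rel(.451,-.111,.104,np.pi/2+.571)
meas(5,'side6')
cv2.imwrite('pics/c6.png',cv2.resize(cv2.imread('pics/side6.png')[160:220,250:350],None,fx=7,fy=7,interpolation=2))
```

```text
t 9.85 pos [ 0.4674 -0.1006  0.1039] yawY 2.1411 tilt [-2.e-04 -1.e-04 -1.e+00] q [-0.33 -0.03  1.69 -0.    1.48 -2.47] grip 0.0178
F [ 0.08  0.55 -2.17] T [ 0.119 -0.032  0.003]
shift mm [ -0.1   0.1 -19.4] turn -0.0007
bar n 612 lat,vert,len mm [3.64000e+00 6.30000e-01 6.61793e+03] pitch,yaw [0.0586 0.0713] rms 0.0023
eye side [ 0.5788 -0.0268  0.1133  0.6141] 0.00182 318
eye rel to robot bar: along 133.6 lat 2.01 vert -1.62 yaw 0.0438
corrected lat -1.64 vert -2.25 along minus len -6484.3
```

View pics/c6.png

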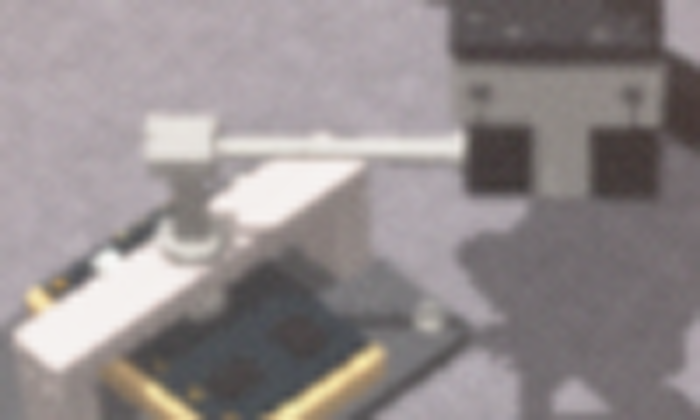

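>>> jog_arm(
  deltas=[
    [0,[0,0,3],0],
    [0,[0,0,6],0],
    [0,[0,0,8],0],
    [0,[0,0,8],0],
    [0,[0,0,8],0],
  ],
)

```text
time: 10.72
position: [0.4741, -0.0963, 0.1039]
tcp_rot: [-0.447, 1.524, 0.447]
wrist_force: [-0.1, 0.1, -1.5]
grip_width: 0.0178
```

Run:
```python
from meas import *
rel(.451,-.111,.104,np.pi/2+.571)
p=grab('side','side7')
cv2.imwrite('pics/c7.png',cv2.resize(cv2.imread('pics/side7.png')[160:220,250:350],None,fx=7,fy=7,interpolation=2))
```

```text
t 10.725 pos [ 0.4741 -0.0963  0.1039] yawY 2.1411 tilt [-2.e-04 -1.e-04 -1.e+00] q [-0.32 -0.02  1.68 -0.    1.48 -2.46] grip 0.0178
F [-0.05  0.13 -1.53] T [ 0.035 -0.106  0.012]
shift mm [ -0.1   0.1 -27.4] turn -0.0007
```

View pics/c7.png

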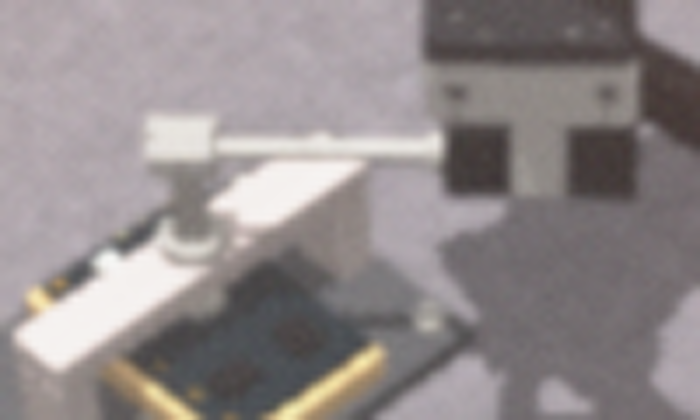

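>>> jog_arm(
  deltas=[
    [0,[0,0,4],0],
    [0,[0,0,8],0],
    [0,[0,0,12],0],
    [0,[0,0,16],0],
    [0,[0,0,16],0],
  ],
)

```text
time: 11.4
position: [0.4879, -0.0875, 0.1039]
tcp_rot: [-0.447, 1.524, 0.447]
wrist_force: [0.1, -0.3, -1.7]
grip_width: 0.0176
```

Run:
```python
from meas import *
rel(.451,-.111,.104,np.pi/2+.571)
```

```text
t 11.4 pos [ 0.4879 -0.0875  0.1039] yawY 2.1414 tilt [-1.e-04 -1.e-04 -1.e+00] q [-0.29  0.01  1.66 -0.    1.48 -2.43] grip 0.0176
F [ 0.05 -0.27 -1.69] T [ 0.09  -0.105 -0.027]
shift mm [ -0.1   0.2 -43.7] turn -0.0004
```

>>> jog_arm(
  deltas=[
    [0,[0,0,5],0],
    [0,[0,0,10],0],
    [0,[0,0,15],0],
    [0,[0,0,20],0],
    [0,[0,0,22],0],
    [0,[0,0,22],0],
  ],
)

```text
time: 12.15
position: [0.5062, -0.0757, 0.1039]
tcp_rot: [-0.447, 1.524, 0.447]
wrist_force: [-0.3, 0.4, -2.3]
grip_width: 0.0176
```

Run:
```python
from meas import *
rel(.451,-.111,.104,np.pi/2+.571)
s=[]
for i in range(8):
    p=grab('side','side8'); r=arm.read_state(); s.append(np.r_[r['wrist_force'],r['wrist_torque']])
print(np.mean(s,0).round(3),np.std(s,0).round(3))
X=cloud(p)[0]
e=sel(X,(.58,-.026),.03,.105,.15)
cv2.imwrite('pics/c8.png',cv2.resize(cv2.imread('pics/side8.png')[160:220,240:340],None,fx=7,fy=7,interpolation=2))
```

```text
t 12.15 pos [ 0.5062 -0.0757  0.1039] yawY 2.1412 tilt [-2.e-04 -1.e-04 -1.e+00] q [-0.26  0.05  1.62 -0.    1.48 -2.4 ] grip 0.0176
F [-0.27  0.43 -2.29] T [ 0.067 -0.063  0.021]
shift mm [ -0.1   0.1 -65.5] turn -0.0006
[ 0.069  0.251 -1.45   0.08  -0.096  0.003] [0.54  0.408 0.377 0.038 0.023 0.025]
```

View pics/c8.png

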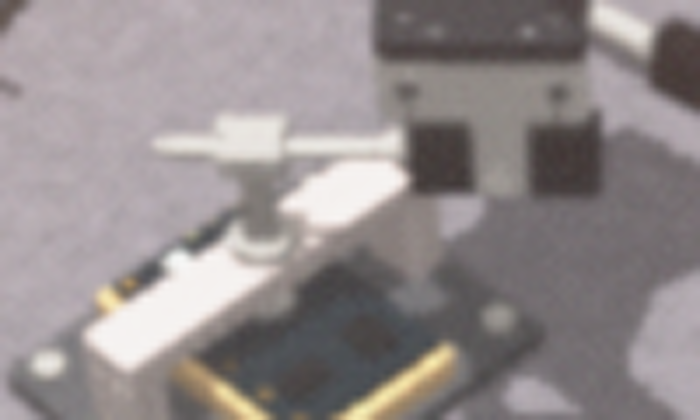

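>>> jog_arm(
  deltas=[
    [0,[0,4.5,0.1],0.05],
    [0,[0,9,0.4],0.1],
    [0,[0,13.4,1],0.15],
    [0,[0,17.8,1.8],0.2],
    [0,[0,22.2,2.8],0.25],
    [0,[0,26.5,4],0.3],
    [0,[0,30.8,5.4],0.35],
    [0,[0,35,7.1],0.4],
    [0,[0,35,7.1],0.4],
  ],
)

```text
time: 13.68
position: [0.4932, -0.0427, 0.104]
tcp_rot: [-0.135, 1.567, 0.134]
wrist_force: [0.4, -0.9, -1.8]
grip_width: 0.0177
```

```bash
cat > tq.py <<'E'
from fit import *
E0=np.array([.5817,-.0271])
def tq(n=10,tag='x',eye=True):
    S=[];Xs=[]
    for i in range(n):
        p=grab('side',tag); r=arm.read_state(); S.append(np.r_[r['wrist_force'],r['wrist_torque']]); Xs.append(cloud(p)[0])
    S=np.array(S); m=S.mean(0); s=r; R=Ro.from_rotvec(s['tcp_rot']).as_matrix(); f=R[:,2]; yaw=np.arctan2(f[1],f[0])
    rr=s['position'][:2]-E0; M=S[:,5]+rr[0]*S[:,1]-rr[1]*S[:,0]
    print('t',round(s['time'],2),'pos',s['position'].round(4),'key yaw',yaw.round(4),'swung',(.571-yaw).round(4),'rad',np.hypot(*rr).round(4))
    print('F',m[:3].round(2),'T',m[3:].round(3),'M_eye',M.mean().round(4),'+-',(M.std()/np.sqrt(n)).round(4),'Flat',(m[:3]@R[:,1]).round(2),'Fax',(m[:3]@f).round(2),'grip',s['grip_width'].round(4))
    if eye:
        X=np.concatenate(Xs); e=sel(X,(.58,-.026),.022,.105,.15)
        O=s['position']+[0,0,.011]; d=e-O; r2=np.linalg.norm(d-np.outer(d@f,f),axis=1); e2=e[(abs(d@f-.0898)<.013)|(r2>.0075)]
        for y in (yaw,yaw+.2):
            x,rm=fit(lambda p:cylsdf(e2,p[:3],p[3]),[.58,-.026,.1135,y]); print('eye fit',x.round(4),rm.round(5),len(e2))
    cv2.imwrite('pics/c%s.png'%tag,cv2.resize(cv2.imread('pics/%s.png'%tag)[160:220,240:340],None,fx=7,fy=7,interpolation=2))
E
python3 -c "
from tq import *
tq(10,'s9')"
```

```text
t 14.18 pos [ 0.4932 -0.0426  0.104 ] key yaw 0.1702 swung 0.4008 rad 0.0899Traceback (most recent call last):
  File "<string>", line 3, in <module>
    tq(10,'s9')
    ~~^^^^^^^^^
  File "tq.py", line 10, in tq
    print('F',m[:3].round(2),'T',m[3:].round(3),'M_eye',M.mean().round(4),'+-',(M.std()/np.sqrt(n)).round(4),'Flat',(m[:3]@R[:,1]).round(2),'Fax',(m[:3]@f).round(2),'grip',s['grip_width'].round(4))
                                                                                                                                                                            ^^^^^^^^^^^^^^^^^^^^^
AttributeError: 'float' object has no attribute 'round'
```

```bash
sed -i "s/s\['grip_width'\].round(4)/s['grip_width']/" tq.py; python3 -c "
from tq import *
tq(8,'s9')"
```

```text
t 14.57 pos [ 0.4932 -0.0426  0.104 ] key yaw 0.1702 swung 0.4008 rad 0.0898
F [-0.69 -0.71 -1.13] T [-0.101 -0.022  0.005] M_eye 0.0576 +- 0.0157 Flat -0.59 Fax -0.8 grip 0.017527610288711595
eye fit [ 0.58   -0.026   0.1137  0.3866] 0.00177 587
eye fit [ 0.58   -0.026   0.1137  0.3866] 0.00177 587
```

View pics/cs9.png

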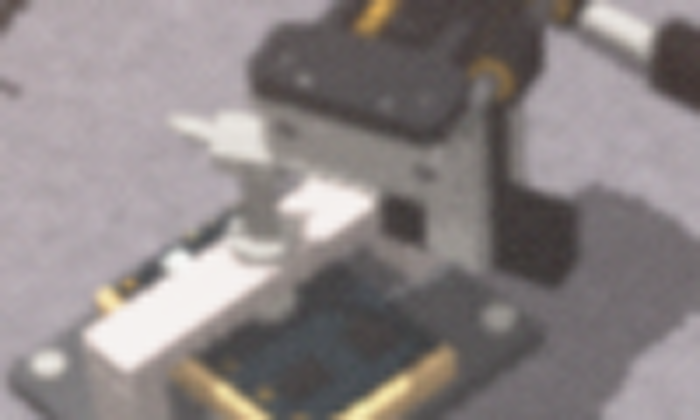

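>>> jog_arm(
  deltas=[
    [0,[0,4.5,0.1],0.05],
    [0,[0,9,0.4],0.1],
    [0,[0,13.4,1],0.15],
    [0,[0,13.4,1],0.15],
  ],
)

```text
time: 15.08
position: [0.4919, -0.0292, 0.104]
tcp_rot: [-0.017, 1.571, 0.016]
wrist_force: [-0.5, -2.3, -1.0]
grip_width: 0.0178
```

```bash
python3 -c "
from tq import *
tq(12,'s10')"
```

```text
t 15.68 pos [ 0.492  -0.0291  0.104 ] key yaw 0.0202 swung 0.5508 rad 0.0898
F [-0.45 -0.87 -1.29] T [-0.084 -0.041 -0.002] M_eye 0.0744 +- 0.0154 Flat -0.86 Fax -0.47 grip 0.017713075312161233
eye fit [ 0.5792 -0.0247  0.1161  0.1535] 0.00152 174
eye fit [ 0.5792 -0.0247  0.1161  0.1535] 0.00152 174
```

>>> jog_arm(
  deltas=[
    [0,[0,2.7,0],0.03],
    [0,[0,5.4,0.2],0.06],
    [0,[0,6.3,0.2],0.07],
    [0,[0,6.3,0.2],0.07],
  ],
)

```text
time: 16.18
position: [0.492, -0.0228, 0.104]
tcp_rot: [0.039, 1.57, -0.039]
wrist_force: [-0.9, -1.7, -0.3]
grip_width: 0.0179
```

```bash
python3 -c "
from tq import *
tq(10,'s11')
grab('top','top11')"
```

```text
t 16.68 pos [ 0.492  -0.0229  0.104 ] key yaw -0.0498 swung 0.6208 rad 0.0898
F [-0.74 -1.09 -1.44] T [-0.119 -0.049 -0.012] M_eye 0.0891 +- 0.0153 Flat -1.12 Fax -0.69 grip 0.017999235367728836
eye fit [ 0.58   -0.026   0.1135 -0.0498] nan 0
eye fit [ 0.58   -0.026   0.1135  0.1502] nan 0
  return _methods._mean(a, axis=axis, dtype=dtype,
  ret = ret.dtype.type(ret / rcount)
```

View pics/top11.png

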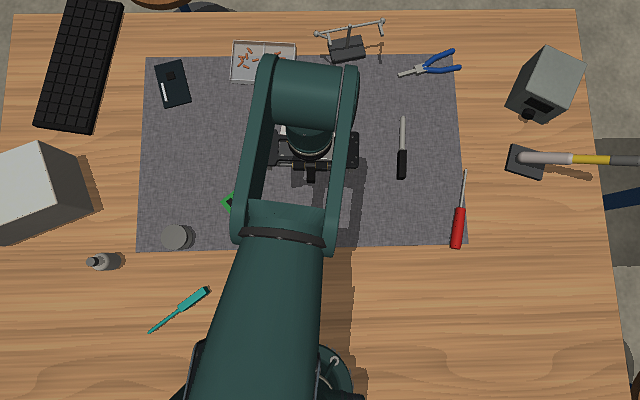

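View pics/cs11.png

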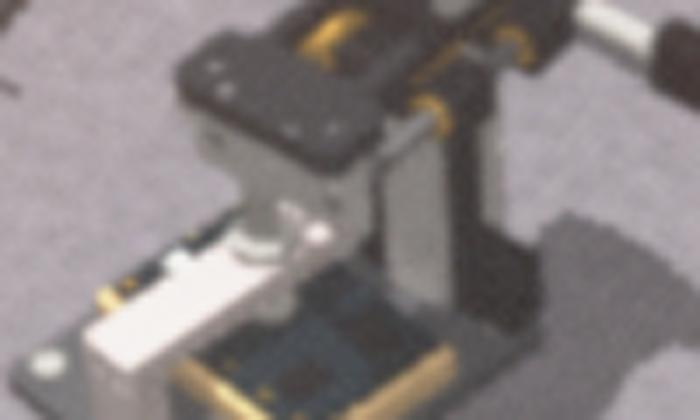

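```bash
python3 -c "
from tq import *
tq(16,'s11',False)"
```

```text
t 17.52 pos [ 0.492  -0.0228  0.104 ] key yaw -0.0498 swung 0.6208 rad 0.0898
F [-0.36 -1.01 -1.22] T [-0.134 -0.051 -0.016] M_eye 0.0761 +- 0.0135 Flat -1.03 Fax -0.31 grip 0.017828503069043287
```

>>> jog_arm(
  deltas=[
    [0,[0,2.7,0],0.03],
    [0,[0,4.5,0.1],0.05],
    [0,[0,4.5,0.1],0.05],
  ],
)

```text
time: 17.9
position: [0.4924, -0.0183, 0.1039]
tcp_rot: [0.078, 1.569, -0.079]
wrist_force: [-0.1, -0.7, -1.4]
grip_width: 0.018
```

```bash
python3 -c "
from tq import *
tq(18,'s12',False)"
```

```text
t 18.8 pos [ 0.4924 -0.0184  0.104 ] key yaw -0.0998 swung 0.6708 rad 0.0898
F [ 0.03 -0.91 -1.21] T [-0.112 -0.074 -0.026] M_eye 0.0554 +- 0.0117 Flat -0.91 Fax 0.12 grip 0.017600286777942023
```

>>> jog_arm(
  deltas=[
    [0,[0,2.7,0],0.03],
    [0,[0,5.4,0.2],0.06],
    [0,[0,5.4,0.2],0.06],
  ],
)

```text
time: 19.18
position: [0.4931, -0.0129, 0.104]
tcp_rot: [0.125, 1.567, -0.126]
wrist_force: [-0.8, -1.1, -1.2]
grip_width: 0.0179
```

```bash
python3 -c "
from tq import *
tq(14,'s13',False)"
```

```text
t 19.88 pos [ 0.4931 -0.013   0.104 ] key yaw -0.1598 swung 0.7308 rad 0.0897
F [-0.62 -0.94 -1.34] T [-0.099 -0.054 -0.023] M_eye 0.0698 +- 0.0082 Flat -1.03 Fax -0.46 grip 0.017884358147852934
```

>>> jog_arm(
  deltas=[
    [0,[0,2.7,0],0.03],
    [0,[0,5.4,0.2],0.06],
    [0,[0,5.4,0.2],0.06],
  ],
)

```text
time: 20.25
position: [0.4941, -0.0076, 0.104]
tcp_rot: [0.172, 1.564, -0.173]
wrist_force: [-0.3, -0.1, -1.2]
grip_width: 0.0178
```

```bash
python3 -c "
from tq import *
tq(14,'s14',False)"
```

```text
t 20.95 pos [ 0.4941 -0.0077  0.104 ] key yaw -0.2198 swung 0.7908 rad 0.0897
F [-0.57 -0.83 -0.86] T [-0.104 -0.02  -0.023] M_eye 0.0602 +- 0.0097 Flat -0.93 Fax -0.38 grip 0.018000160613436633
```

>>> jog_arm(
  deltas=[
    [0,[0,2.7,0],0.03],
    [0,[0,5.4,0.2],0.06],
    [0,[0,5.4,0.2],0.06],
  ],
)

```text
time: 21.32
position: [0.4955, -0.0024, 0.104]
tcp_rot: [0.219, 1.56, -0.22]
wrist_force: [-0.0, -1.1, -0.8]
grip_width: 0.0177
```

```bash
python3 -c "
from tq import *
tq(14,'s15',False)"
```

```text
t 22.02 pos [ 0.4955 -0.0025  0.1039] key yaw -0.2798 swung 0.8508 rad 0.0897
F [-0.69 -0.75 -1.23] T [-0.104  0.031 -0.045] M_eye 0.0372 +- 0.0115 Flat -0.91 Fax -0.46 grip 0.017917069033195537
```

>>> jog_arm(
  deltas=[
    [0,[0,2.7,0],0.03],
    [0,[0,5.4,0.2],0.06],
    [0,[0,5.4,0.2],0.06],
  ],
)

```text
time: 22.4
position: [0.4972, 0.0028, 0.1039]
tcp_rot: [0.266, 1.554, -0.267]
wrist_force: [-1.4, -0.7, -1.0]
grip_width: 0.0177
```

```bash
python3 -c "
from tq import *
tq(14,'s16',False)"
```

```text
t 23.1 pos [0.4972 0.0027 0.1039] key yaw -0.3398 swung 0.9108 rad 0.0896
F [-1.39 -0.67 -1.03] T [-0.068  0.098 -0.041] M_eye 0.0565 +- 0.015 Flat -1.09 Fax -1.08 grip 0.01768971110876693
```

>>> jog_arm(
  deltas=[
    [0,[0,2.7,0],0.03],
    [0,[0,5.4,0.2],0.06],
    [0,[0,5.4,0.2],0.06],
  ],
)

```text
time: 23.48
position: [0.4992, 0.0078, 0.104]
tcp_rot: [0.313, 1.548, -0.314]
wrist_force: [-0.7, -0.1, -0.3]
grip_width: 0.0182
```

```bash
python3 -c "
from tq import *
tq(14,'s17',False)"
```

```text
t 24.18 pos [0.4992 0.0077 0.104 ] key yaw -0.3998 swung 0.9708 rad 0.0896
F [-1.74 -0.2  -0.94] T [-0.06   0.178 -0.043] M_eye 0.0339 +- 0.0098 Flat -0.86 Fax -1.52 grip 0.01752816457556298
```

View pics/cs17.png

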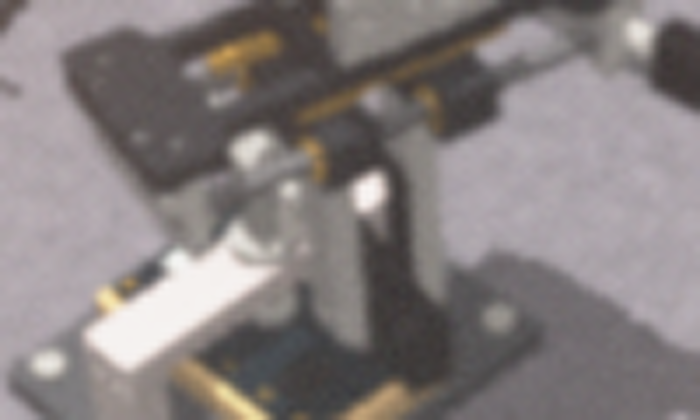

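>>> jog_arm(
  deltas=[
    [0,[0,2.7,0],0.03],
    [0,[0,5.4,0.2],0.06],
    [0,[0,5.4,0.2],0.06],
  ],
)

```text
time: 24.55
position: [0.5015, 0.0127, 0.1039]
tcp_rot: [0.36, 1.541, -0.361]
wrist_force: [-2.0, -0.9, -0.9]
grip_width: 0.0177
```

```bash
python3 -c "
from tq import *
tq(14,'s18',False)"
```

```text
t 25.25 pos [0.5015 0.0126 0.104 ] key yaw -0.4597 swung 1.0307 rad 0.0895
F [-1.86 -0.23 -1.08] T [-0.036  0.2   -0.057] M_eye 0.0353 +- 0.0139 Flat -1.03 Fax -1.56 grip 0.017805825713786798
```

>>> jog_arm(
  deltas=[
    [0,[0,2.7,0],0.03],
    [0,[0,5.4,0.2],0.06],
    [0,[0,5.4,0.2],0.06],
  ],
)

```text
time: 25.62
position: [0.504, 0.0174, 0.1039]
tcp_rot: [0.407, 1.532, -0.408]
wrist_force: [-1.8, -0.1, -1.4]
grip_width: 0.0176
```

```bash
python3 -c "
from tq import *
tq(14,'s19',False)"
```

```text
t 26.32 pos [0.504  0.0173 0.104 ] key yaw -0.5198 swung 1.0908 rad 0.0895
F [-2.01 -0.1  -1.07] T [-0.004  0.272 -0.048] M_eye 0.0489 +- 0.0121 Flat -1.08 Fax -1.7 grip 0.017905572578879
```

```bash
python3 -c "
from h import *
a=cv2.imread('pics/side0.png')[165:245,235:320];b=cv2.imread('pics/s19.png')[165:245,235:320]
cv2.imwrite('pics/c19.png',np.hstack([cv2.resize(i,(400,376),interpolation=2) for i in(a,b)]))"
```

```text
(no output)
```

View pics/c19.png

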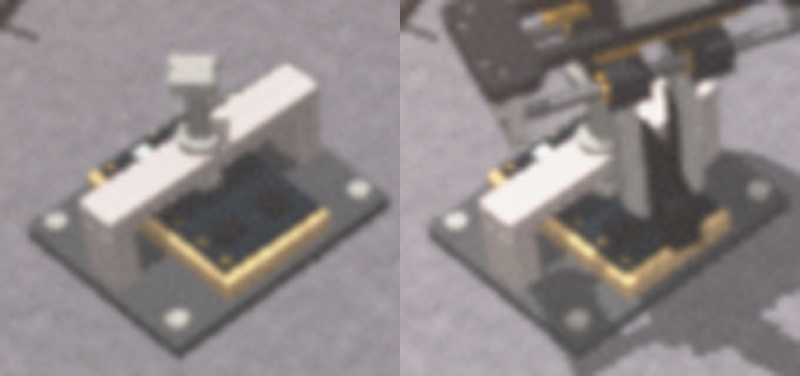

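>>> jog_arm(
  deltas=[
    [0,[0,2.7,0],0.03],
    [0,[0,5.4,0.2],0.06],
    [0,[0,5.4,0.2],0.06],
  ],
)

```text
time: 26.7
position: [0.5069, 0.022, 0.1039]
tcp_rot: [0.454, 1.523, -0.455]
wrist_force: [-1.7, 0.4, -0.6]
grip_width: 0.018
```

```bash
python3 -c "
from tq import *
tq(14,'s20',False)"
```

```text
t 27.4 pos [0.5069 0.022  0.104 ] key yaw -0.5798 swung 1.1508 rad 0.0895
F [-2.43  0.08 -0.73] T [ 0.034  0.316 -0.06 ] M_eye 0.0527 +- 0.0193 Flat -1.26 Fax -2.08 grip 0.01765442179378768
```

>>> jog_arm(
  deltas=[
    [0,[0,2.7,0],0.03],
    [0,[0,5.4,0.2],0.06],
    [0,[0,5.4,0.2],0.06],
  ],
)

```text
time: 27.78
position: [0.51, 0.0264, 0.1039]
tcp_rot: [0.501, 1.512, -0.501]
wrist_force: [-3.2, -0.3, -1.1]
grip_width: 0.0178
```

```bash
python3 -c "
from tq import *
tq(14,'s21',False)"
```

```text
t 28.48 pos [0.51   0.0263 0.104 ] key yaw -0.6398 swung 1.2108 rad 0.0894
F [-2.41  0.25 -0.73] T [ 0.044  0.366 -0.059] M_eye 0.0511 +- 0.016 Flat -1.24 Fax -2.08 grip 0.0176853329454598
```

>>> jog_arm(
  deltas=[
    [0,[0,2.7,0],0.03],
    [0,[0,5.4,0.2],0.06],
    [0,[0,5.4,0.2],0.06],
  ],
)

```text
time: 28.85
position: [0.5135, 0.0306, 0.1039]
tcp_rot: [0.547, 1.501, -0.548]
wrist_force: [-3.0, -0.5, -1.3]
grip_width: 0.0177
```

```bash
python3 -c "
from tq import *
tq(14,'s22',False)"
```

```text
t 29.55 pos [0.5134 0.0306 0.104 ] key yaw -0.6998 swung 1.2708 rad 0.0894
F [-2.62  0.59 -1.25] T [ 0.086  0.373 -0.064] M_eye 0.0473 +- 0.0131 Flat -1.24 Fax -2.38 grip 0.017782033276822384
```

>>> jog_arm(
  deltas=[
    [0,[0,2.7,0],0.03],
    [0,[0,4.5,0.1],0.05],
    [0,[0,4.5,0.1],0.05],
  ],
)

```text
time: 29.92
position: [0.5164, 0.0339, 0.1039]
tcp_rot: [0.586, 1.49, -0.587]
wrist_force: [-3.3, -0.3, -0.6]
grip_width: 0.0179
```

```bash
python3 -c "
from tq import *
tq(16,'s23',False)"
```

```text
t 30.73 pos [0.5164 0.0339 0.104 ] key yaw -0.7498 swung 1.3208 rad 0.0894
F [-2.9  -0.04 -1.14] T [ 0.029  0.417 -0.073] M_eye 0.106 +- 0.0099 Flat -2.0 Fax -2.1 grip 0.017632416147754564
```

>>> jog_arm(
  deltas=[
    [0,[0,1.4,0],0.015],
    [0,[0,2.7,0],0.03],
    [0,[0,2.7,0],0.03],
  ],
)

```text
time: 31.1
position: [0.5182, 0.0359, 0.1039]
tcp_rot: [0.609, 1.483, -0.61]
wrist_force: [-3.1, -0.6, -1.2]
grip_width: 0.0176
```

```bash
python3 -c "
from tq import *
tq(20,'s24',False)"
```

```text
t 32.1 pos [0.5182 0.0359 0.104 ] key yaw -0.7798 swung 1.3508 rad 0.0894
F [-3.18 -0.56 -0.97] T [-0.088  0.475 -0.06 ] M_eye 0.1757 +- 0.0151 Flat -2.63 Fax -1.87 grip 0.018029192224093365
```

>>> jog_arm(
  deltas=[
    [0,[0,-4.5,0.1],-0.05],
    [0,[0,-9,0.4],-0.1],
    [0,[0,-13.4,1],-0.15],
    [0,[0,-17.8,1.8],-0.2],
    [0,[0,-18.7,2],-0.21],
    [0,[0,-18.7,2],-0.21],
  ],
)

```text
time: 32.85
position: [0.5073, 0.0213, 0.1043]
tcp_rot: [0.447, 1.522, -0.446]
wrist_force: [0.2, 0.5, -1.7]
grip_width: 0.0181
```

```bash
python3 -c "
from tq import *
tq(12,'s25',False)"
```

```text
t 33.45 pos [0.5065 0.0212 0.1039] key yaw -0.5698 swung 1.1408 rad 0.0894
F [-0.25 -0.29 -1.22] T [ 0.015 -0.111  0.004] M_eye 0.0382 +- 0.0171 Flat -0.38 Fax -0.05 grip 0.01757692143947832
```

View pics/cs25.png

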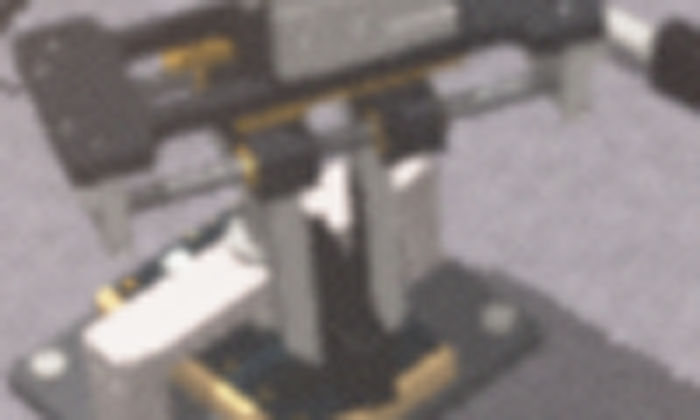

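>>> jog_arm(
  deltas=[
    [0,[0,0,-4],0],
    [0,[0,0,-9],0],
    [0,[0,0,-14],0],
    [0,[0,0,-19],0],
    [0,[0,0,-24],0],
  ],
)

```text
time: 34.08
position: [0.486, 0.0344, 0.104]
tcp_rot: [0.446, 1.524, -0.446]
wrist_force: [0.3, -0.5, -1.7]
grip_width: 0.018
```

```bash
python3 -c "
from tq import *
tq(8,'s26',False)"
```

```text
t 34.48 pos [0.4864 0.034  0.1039] key yaw -0.57 swung 1.141 rad 0.1132
F [-0.12  0.16 -1.46] T [ 0.038 -0.112  0.021] M_eye 0.0134 +- 0.009 Flat 0.07 Fax -0.19 grip 0.017948715780589895
```

View pics/cs26.png

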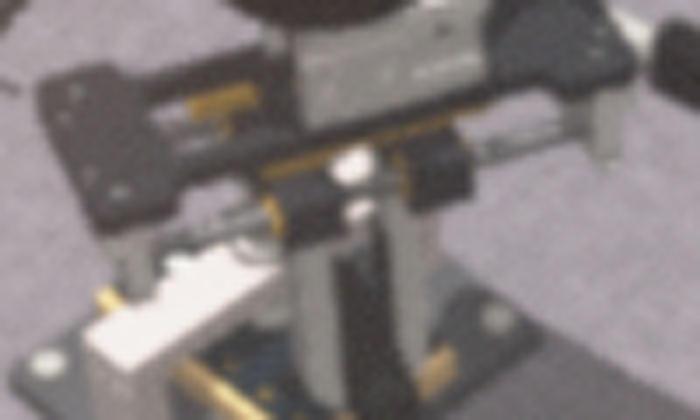

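Drawing freely, no load. Continue out.

>>> jog_arm(
  deltas=[
    [0,[0,0,-5],0],
    [0,[0,0,-10],0],
    [0,[0,0,-15],0],
    [0,[0,0,-20],0],
    [0,[0,0,-25],0],
    [0,[0,0,-30],0],
    [0,[0,0,-36],0],
    [0,[0,0,-44],0],
  ],
)

```text
time: 35.48
position: [0.4489, 0.0581, 0.104]
tcp_rot: [0.446, 1.524, -0.447]
wrist_force: [-0.3, -0.5, -2.3]
grip_width: 0.018
```

```bash
python3 -c "
from tq import *
tq(6,'s27',False)
cv2.imwrite('pics/c27.png',cv2.resize(cv2.imread('pics/s27.png')[140:260,200:350],None,fx=5,fy=5,interpolation=2))
rel(.511,.2263,.17,np.pi/2)
"
```

```text
t 35.77 pos [0.4494 0.0578 0.104 ] key yaw -0.5698 swung 1.1408 rad 0.1572
F [ 0.29  0.12 -1.67] T [ 0.021 -0.111 -0.005] M_eye -0.0456 +- 0.0271 Flat 0.26 Fax 0.18 grip 0.017701885860591116
t 35.775 pos [0.4494 0.0578 0.104 ] yawY 1.001 tilt [ 3.e-04 -2.e-04 -1.e+00] q [ 0.   -0.09  1.75 -0.    1.48 -1.  ] grip 0.0177
F [ 0.57  0.73 -0.92] T [-0.01  -0.13   0.008]
shift mm [-66.  175.1 -39. ] turn -0.5698
```

View pics/c27.png

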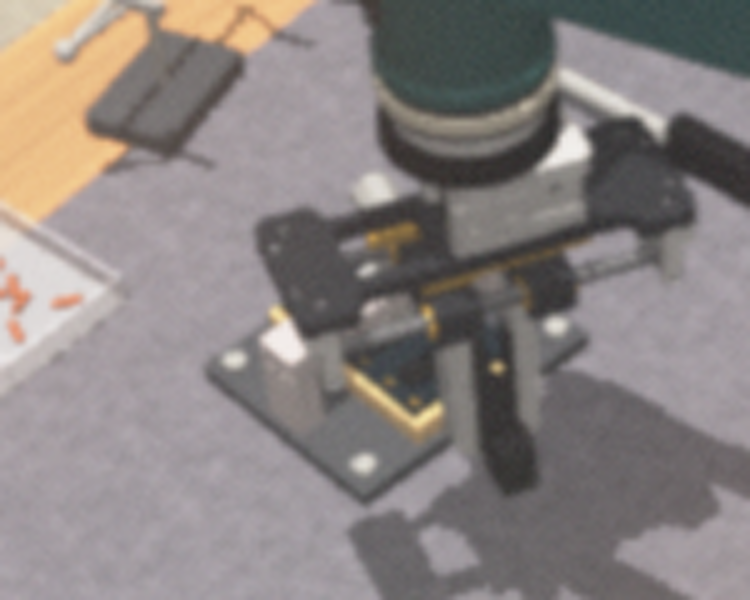

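>>> jog_arm(
  deltas=[
    [0,[0,0,-10],0],
    [0,[-20,0,-20],0],
    [0,[-50,10,-25],0],
    [0,[-66,35,-30],-0.08],
    [0,[-66,65,-35],-0.18],
    [0,[-66,95,-38],-0.28],
    [0,[-66,125,-39],-0.38],
    [0,[-66,150,-39],-0.48],
    [0,[-66,175,-39],-0.57],
    [0,[-66,175,-39],-0.57],
  ],
)

```text
time: 37.02
position: [0.5106, 0.2274, 0.1693]
tcp_rot: [-0.001, 1.572, 0.001]
wrist_force: [0.1, -0.1, -1.0]
grip_width: 0.0179
```

```bash
python3 -c "
from h import *
rel(.511,.2263,.006,np.pi/2)
grab('top','top28');grab('side','side28')
a=cv2.imread('pics/top28.png')[90:250,140:380];b=cv2.imread('pics/side28.png')[150:310,150:350]
cv2.imwrite('pics/c28.png',np.hstack([cv2.resize(a,(420,280)),cv2.resize(b,(350,280))]))
p=arm.grab_frame('top')
"
```

```text
t 37.025 pos [0.5106 0.2274 0.1693] yawY 1.5721 tilt [-1.2e-03 -3.0e-04 -1.0e+00] q [ 0.32  0.12  1.41  0.    1.62 -1.25] grip 0.0179
F [ 0.13 -0.1  -1.01] T [ 0.076 -0.041 -0.008]
shift mm [163.3  -1.    0.6] turn 0.0013
```

View pics/c28.png

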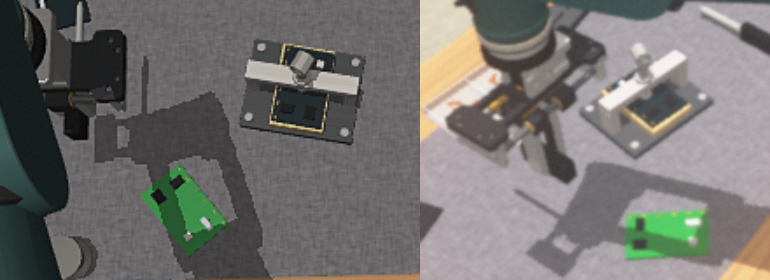

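```bash
python3 -c "
from fit import *
for n in('top','side'):
    X=np.concatenate([cloud(arm.grab_frame(n))[0] for i in range(3)])
    e=sel(X,(.58,-.026),.03,.105,.15)
    for y in (-.3,-.8): print(n,fit(lambda p:cylsdf(e,p[:3],p[3]),[.58,-.026,.1145,y]))
    b=sel(X,(.58,-.026),.08,.025,.045); print(len(b),b.mean(0).round(4))
"
```

```text
top (array([ 0.58302843, -0.02841939,  0.11475601, -0.54350232]), np.float64(0.0010836523329922436))
top (array([ 0.58302843, -0.02841939,  0.11475601, -0.54350232]), np.float64(0.0010836523330527616))
2688 [ 0.5715 -0.0272  0.0302]
side (array([ 0.58078585, -0.02617567,  0.11397827, -0.50250351]), np.float64(0.0017634622352123445))
side (array([ 0.58077   , -0.02615312,  0.11399433, -0.50407989]), np.float64(0.001762837870683741))
1959 [ 0.5643 -0.0183  0.0303]
```

>>> jog_arm(
  deltas=[
    [0,[50,0,0],0],
    [0,[100,0,0],0],
    [0,[140,0,0],0],
    [0,[155,0,0],0],
    [0,[155,0,0],0],
    [0,[155,0,0],0],
  ],
)

```text
time: 38.22
position: [0.5126, 0.2268, 0.0173]
tcp_rot: [0.001, 1.567, 0.001]
wrist_force: [0.1, -0.3, -1.2]
grip_width: 0.0177
```

```bash
python3 -c "
from h import *
rel(.511,.2263,.0045,np.pi/2)
"
```

```text
t 38.225 pos [0.5126 0.2268 0.0173] yawY 1.5709 tilt [ 0.0042  0.0013 -1.    ] q [ 0.32  0.22  1.61 -0.    1.31 -1.26] grip 0.0177
F [ 0.09 -0.26 -1.16] T [ 0.081 -0.074  0.036]
shift mm [12.8 -0.5 -1.7] turn 0.0001
```

>>> jog_arm(
  deltas=[
    [0,[5,0,0],0],
    [0,[9,0,0],0],
    [0,[9,0,0],0],
    [0,[9,0,0],0],
  ],
)

```text
time: 38.72
position: [0.5108, 0.2263, 0.006]
tcp_rot: [-0.0, 1.571, 0.0]
wrist_force: [0.7, -0.3, -1.1]
grip_width: 0.0179
```

```bash
python3 -c "
from h import *
rel(.511,.2263,.0045,np.pi/2)
"
```

```text
t 38.725 pos [0.5108 0.2263 0.006 ] yawY 1.571 tilt [ 1.e-04 -1.e-04 -1.e+00] q [ 0.32  0.23  1.62 -0.    1.29 -1.26] grip 0.0179
F [ 0.72 -0.28 -1.11] T [ 0.065 -0.127  0.016]
shift mm [1.5 0.  0.2] turn 0.0002
```

>>> jog_arm(
  deltas=[
    [0,[1.5,0,0],0],
    [0,[1.8,0,0],0],
    [0,[1.8,0,0],0],
  ],
)

```text
time: 39.1
position: [0.5108, 0.2263, 0.0041]
tcp_rot: [-0.0, 1.571, 0.0]
wrist_force: [0.0, -0.0, -1.1]
grip_width: 0.0176
```

```bash
python3 -c "
from h import *
rel(.511,.2263,.0045,np.pi/2)
"
```

```text
t 39.1 pos [0.5108 0.2263 0.0041] yawY 1.571 tilt [-1.e-04 -1.e-04 -1.e+00] q [ 0.32  0.23  1.62 -0.    1.29 -1.26] grip 0.0176
F [ 0.04 -0.01 -1.13] T [ 0.046 -0.111 -0.022]
shift mm [-0.4  0.   0.2] turn 0.0002
```

>>> jog_arm(
  deltas=[
    [0,[0.5,0,0],0],
    [0,[0.5,0,0],0],
    [40,[0.5,0,0],0],
    [40,[0.5,0,0],0],
    [40,[0.5,0,0],0],
    [40,[0.5,0,0],0],
    [40,[-30,0,0],0],
    [40,[-80,0,0],0],
    [40,[-130,0,0],0],
    [40,[-180,0,0],0],
  ],
)

```text
time: 40.35
position: [0.5106, 0.2262, 0.1857]
tcp_rot: [-0.0, 1.571, 0.0]
wrist_force: [0.2, 0.3, -0.3]
grip_width: 0.0401
```

>>> jog_arm(
  deltas=[
    [40,[0,0,-40],0],
    [40,[0,0,-80],0],
    [40,[0,0,-120],0],
    [40,[0,0,-160],0],
    [40,[0,0,-160],0],
  ],
)

```text
time: 40.98
position: [0.3491, 0.2263, 0.1846]
tcp_rot: [-0.001, 1.57, 0.002]
wrist_force: [1.0, 0.3, -0.4]
grip_width: 0.0398
```

```bash
python3 -c "
from fit import *
s=arm.read_state(); print(s['time'],s['position'],s['wrist_force'])
for n in('top','side'):
    X=np.concatenate([cloud(grab(n,n+'30'))[0] for i in range(3)])
    e=sel(X,(.58,-.026),.03,.105,.15); x,rm=fit(lambda p:cylsdf(e,p[:3],p[3]),[.58,-.026,.1145,-.5]); print(n,'eye',x.round(4),rm)
    k=sel(X,(.505,.226),.055,.008,.045); k=k[k[:,0]<.545]
    if len(k)>30:
        x,rm=fit(lambda p:boxsdf(k,[p[0],p[1],p[2]-.015],[.035,.009,.015],p[3]),[.51,.226,.030,0]); print('key',x.round(4),rm,len(k))
a=cv2.imread('pics/top30.png')[90:250,140:480];b=cv2.imread('pics/side30.png')[150:310,150:390]
cv2.imwrite('pics/c30.png',np.vstack([cv2.resize(a,(595,280),interpolation=2),cv2.resize(b,(595,300),interpolation=2)]))
"
```

```text
40.975 [0.34912722 0.2263418  0.1845587 ] [ 0.96873031  0.31700797 -0.35949724]
top eye [ 0.583  -0.0283  0.1147 -0.5318] 0.001042226464539421
key [ 0.512   0.2258  0.0291 -0.0043] 0.0012315731976511196 847
side eye [ 0.58   -0.026   0.1145 -0.5   ] nan
key [ 0.5092  0.2274  0.0283 -0.0028] 0.001266259918462784 945
  return _methods._mean(a, axis=axis, dtype=dtype,
  ret = ret.dtype.type(ret / rcount)
```

View pics/c30.png

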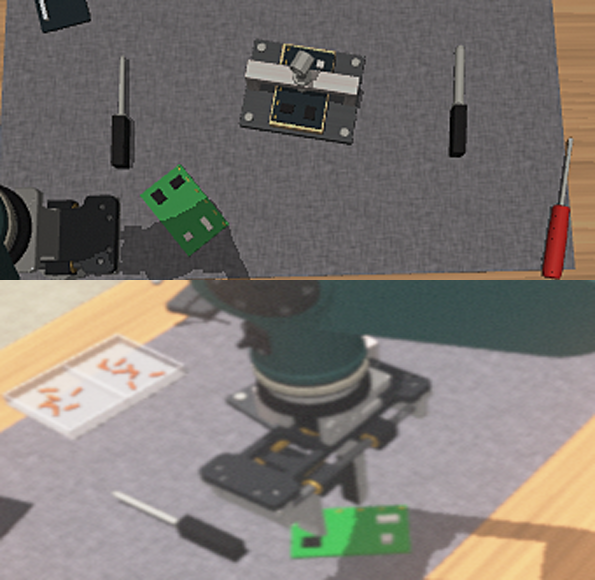

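```bash
python3 -c "
from h import *
print(arm.job_done())"
```

```text
the job is handed in; nothing more can be done
None
```

I clamped the board and handed the job in at about 41 s. No verdict comes back, so the results below rest on my own checks.

**What I did:** I picked up the slim-bar key, the one on the left. I slid its bar fully through the ring, with the tip about 24 mm out the far side, and swung it clockwise in small steps while watching the torque. Then I took the lean out, drew the bar out and laid the key back where it had been.

**Clamping:**
- **Turn:** the top camera puts the eye about 1.10 rad round from its start, and it did not move after I drew the bar out.
- **Torque:** it sat flat at about 0.05 N m, then rose to 0.106 and 0.176 ± 0.015 N m over the last 0.08 rad.
- **Clamp force:** that works out to about 19–25 N, above the 6 N needed and well below the 60 N that cracks the board. I inferred this from the torque; nothing measures it directly.

**Last look:**
- **Key:** it lies flat at about (0.511, 0.227), clear of the press.
- **Other things:** the stout key, screwdriver and green board look undisturbed. I did not compare the other bystanders (reel, turquoise look-alike) with the start.

**Checks that failed or disagreed:**
- **Torque level:** the flat part read about 0.05–0.07 N m, against the stated 0.08 N m of friction. I took this as sensor bias.
- **Side force:** the push along the bar grew to about 2 N late in the swing, from the bar rubbing in the hole.
- **Side camera:** it read the eye angle about 0.04 rad differently from the top camera. The arm blocked its view of the eye during most of the swing and in the last check, so its final eye fit failed.

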